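# Load the glaze-test rack and snap its covers shut

## Robot

A 6-joint arm with a two-finger parallel gripper is mounted at the origin on the work surface. World frame = base frame: x ahead of the robot, y to its left, z up, the work surface at z = 0. Lengths are in m, angles in rad, forces in N, time in s.
With the tool pointing down it reaches from about 0.35 to 0.8 m from the base axis. Payload 7.3 kg.
Tool frame: the origin (TCP) lies between the finger pads; the fingertips stand 25 mm ahead of it and the grasp point (between the pads) lies 6 mm ahead of it (r.tip_extent is the distance from the TCP to the fingertips, in m); z points along the fingers, y is the line along which they close (so a half turn about z gives the same grasp; the last joint's range is limited). The gripper opens to 85 mm and grips with 20 to 120 N. Pads are 22 mm wide; open, the fingers measure 114 mm over their backs; the gripper's body (76 mm by 85 mm) begins 54 mm behind the grasp point. The pads swing forward as they close: fully open they stand 13 mm farther back than shut.
Start: joints at [-1.471, 0.342, 1.524, -0, 1.275, -0.146], TCP at [0.128, -0.509, 0.256] pointing down, gripper open.
Joint ranges: [-2.53, 2.53], [-0.77, 2.02], [0.04, 2.7], [-1, 4.14], [0.28, 2.66], [-3.11, 3.11]. Speed limits (rad/s): [2.57, 2.57, 3.14, 3.14, 3.14, 3.14].

## Interface

Orientations are given as a unit quaternion [x, y, z, w].
In Python, from workcell import r, command_gripper, optics gives the robot as it stands. The module is installed in compiled form; this text tells all that it offers. Calls block until the motion is done:
- r.reach(position, orientation): joint-space move of the TCP to a pose.
- r.move_straight(position, orientation=None, speed=0.15, max_force=None): straight line of the TCP; orientation=None keeps the orientation; speed is the mean speed in m/s. With max_force (N) it stops when the force on the tool has changed by that much, and returns True; else False.
- r.movej(angles): joint-space move.
- command_gripper(opening, force=None): finger opening in m; force is the grip in N (None keeps the last); returns when the fingers have stopped.
- r.hold(seconds).
- r.solve_ik(position, orientation): joint angles nearest the present ones, or None.
- r.read_state(): the state.
- optics.get_image(name): name is "scene" or "side" or "wrist"; returns (picture, depth): 400x640x3 uint8, red, green, blue; 400x640 float32, m along the optical axis (not along the pixel's ray), 0 where there is no reading.
- optics.camera_model(name): a dict with "K" (3x3 intrinsics, pixels), "R" (3x3) and "t" (3): a world point X has camera coordinates R X + t; the wrist camera has in their place "tool_from_camera" (4x4, takes a point from camera to tool coordinates, whose origin is the TCP and whose axes are the flange's). Camera axes: x right, y down, z forward; pixel columns grow to the right and rows downward; lengths in m; the calibration is good to about 2 mm. The wrist camera is an equidistant fisheye: a pixel r from the principal point sees the ray r / f radians off the axis. A picture is of the moment at which its call begins: read the wrist's pose just before it. camera_model takes no time and is no camera call.
A pose or a line that the arm cannot do raises r.PlanningError and nothing moves.
- r.finish_job(): hands the job in; it is judged then, once.
The state is a dict: "time_s": time; "joint_positions": joint angles; "dq": joint speeds; "tau": joint torques, N m; "eef_pos": TCP position; "eef_rot": TCP orientation; "contact_force": force on the tool from outside, world axes, zero at the start; "torque": the same for the moment, N m; "grip_width": finger opening in m; "grip_force": force on a finger pad.
Only numpy, scipy, OpenCV 4.12 (cv2) and the standard library are available. Lean on these libraries where they do the work, as an engineer would, in place of code of your own. Each camera call takes 0.05 s, during which the arm holds its last target. There are 200 camera calls.

## Task

Load every clay test tile on the table into the plywood rack, each in a lane of its own: slide its flat tongue in, fin upright at the outside, until you feel it stop against the hidden end of the lane (the lanes are not equally deep). When all the tiles are fully home, swing both metal covers over and press them down until they snap shut. Leave the jar, the bottle and the bowl alone.

Things in the scene. Friction and masses are not known exactly. Their poses are not given: they have to be found in the camera images.
- rack: plywood rack fixed to the table, four lanes in a row. Origin at table level under the middle of its mouth face; x points into the lanes, y across them, z up. Base 8 mm thick, x -100 to +62, y +-138 mm; block behind the mouth face: x 0 to 62, y +-126, top z = 60 mm. A tile at its stop has fin and tail outside, tail at x = -41 to -54 mm.
- lane1 (a point): middle of the mouth of the lane at rack y = -87 mm, on its floor (z = 8 mm). Every lane is a slot along rack x, 38 mm wide, 13 high, closed by a hidden stop somewhere 30 to 43 mm inside, different from lane to lane. The walls between lanes have pointed noses reaching 10 mm out of the mouth face to guide a tongue in.
- lane2 (a point): the same point of the lane at rack y = -29 mm
- lane3 (a point): the same point of the lane at rack y = +29 mm
- lane4 (a point): the same point of the lane at rack y = +87 mm
- hinge_left (a point): middle of the left cover's hinge line (rack x = 6, y = +58, z = 66 mm), which runs along rack y. The left cover serves lanes 3 and 4. A cover is an aluminium plate 66 x 108 x 5 mm with a 22 mm lip along its free edge, turned down when shut. A rubber pad per lane inside the lip passes 2 mm behind the fin of a tile that is home; one left further out blocks it.
- tab_left (a point): middle of the left cover's pull tab, which sticks 18 mm out beyond the free edge, 20 wide (along the hinge) x 5 mm thick, 75 mm from the hinge line; pinched by its sides it can be pulled up to open the cover again
- tab_right (a point): the same on the right cover
- hinge_right (a point): the same for the right cover (rack y = -58 mm), which serves lanes 1 and 2
- post_left (a point): top of the metal catch post at the outer end of the left cover: 18 (x) x 12 (y) mm, 82 mm high, at rack x = -44, y = +131 mm
- post_right (a point): the same at the right cover, rack y = -131 mm
- tile1: white bisque-clay test tile, L-shaped: flat foot 84 long (x) x 34 wide (y) x 10 mm thick; on it at the tail an upright fin 30 long (x) x 12 thick (y) x 40 mm high, flush with the foot's tail (-x) end, centred across, its centre at x = -27 mm. The front 54 mm of the foot (+x) is the bare tongue. Origin: centre of the foot's underside, z up. About 90 g. Starts upright. May be absent.
- tile2: white bisque-clay test tile, L-shaped: flat foot 84 long (x) x 34 wide (y) x 10 mm thick; on it at the tail an upright fin 30 long (x) x 12 thick (y) x 40 mm high, flush with the foot's tail (-x) end, centred across, its centre at x = -27 mm. The front 54 mm of the foot (+x) is the bare tongue. Origin: centre of the foot's underside, z up. About 90 g. Starts upright. May be absent.
- tile3: white bisque-clay test tile, L-shaped: flat foot 84 long (x) x 34 wide (y) x 10 mm thick; on it at the tail an upright fin 30 long (x) x 12 thick (y) x 40 mm high, flush with the foot's tail (-x) end, centred across, its centre at x = -27 mm. The front 54 mm of the foot (+x) is the bare tongue. Origin: centre of the foot's underside, z up. About 90 g. Starts upright. May be absent.
- tile4: white bisque-clay test tile, L-shaped: flat foot 84 long (x) x 34 wide (y) x 10 mm thick; on it at the tail an upright fin 30 long (x) x 12 thick (y) x 40 mm high, flush with the foot's tail (-x) end, centred across, its centre at x = -27 mm. The front 54 mm of the foot (+x) is the bare tongue. Origin: centre of the foot's underside, z up. About 90 g. Starts upright. May be absent.
- cover_left (a joint): left cover's hinge, rad: 0 shut, grows as it swings up and back, stop at 2.7; starts thrown back at 2.3 to 2.6. Friction (0.07 N m) keeps it where it is left. Over the last 0.22 rad a spring ball at its outer end must be overcome (6 to 18 N on the plate 45 mm from the hinge); past it the ball holds the cover shut. Not pressed through, it stays near 0.2.
- cover_right (a joint): right cover's hinge, rad: 0 shut, grows as it swings up and back, stop at 2.7; starts thrown back at 2.3 to 2.6. Friction (0.07 N m) keeps it where it is left. Over the last 0.22 rad a spring ball at its outer end must be overcome (6 to 18 N on the plate 45 mm from the hinge); past it the ball holds the cover shut. Not pressed through, it stays near 0.2.
- cover_left_top (a point): on the outer (upper when shut) face of the left cover, 45 mm from the hinge, midway along it (rack y = +58 mm)
- cover_right_top (a point): the same point of the right cover (rack y = -58 mm)
- jar: white glaze jar, 70 mm across, 100 high; bystander, origin under its centre
- squeeze: blue bottle, 40 mm across, 100 high; bystander, origin under its centre
- bowl: white bowl, 110 mm across, 50 high; bystander, origin under its centre
Things that resemble listed ones, but are neither listed nor needed, are in the scene too. Leave any green or orange look-alike of the tile3 alone.

How it is judged:
By the outcome, as a careful person would: the job done as asked, in the order asked, and still so for the second after the job is handed in, with the robot touching nothing.
Of tile1, tile2, tile3, tile4 only 3 to 4 are there at a start; the rules pass over those that are not, and their reading is None.
At some moment in a run one of tile1, tile2, tile3, tile4 may be knocked a few centimetres aside while the robot is not near it.
Once in a run the grip may slacken for a moment while it holds something.
It also fails if it takes over 210 s, if anything falls off the work surface, if the arm or the gripper's body presses on something with over 40 N, if the wrist force passes 120 N, or if a joint passes its speed limit or range.

## Working session

There is one attempt and no reset: what is moved stays moved. The work goes in short steps, each a Python script; the robot and the scene stay as the last script left them, time stands still between calls to the robot, and variables do not carry over. Pictures are saved under pics/ and viewed, at most 14 in all, crops included, and the job is handed in when it is done.

```bash
mkdir -p pics; ls; python3 - <<'E'
from workcell import r,optics
import cv2,numpy as np,pickle
for n in("scene","side","wrist"):
    p,d=optics.get_image(n); m=optics.camera_model(n)
    np.savez(f"pics/{n}0.npz",p=p,d=d); cv2.imwrite(f"pics/{n}0.png",p[:,:,::-1])
    print(n,{k:np.round(v,3).tolist() for k,v in m.items()}, (d>0).mean())
s=r.read_state();print({k:np.round(v,3).tolist() for k,v in s.items()})
E
```

```text
pics
scene {'K': [[362.213, 0.0, 315.446], [0.0, 362.213, 196.037], [0.0, 0.0, 1.0]], 'R': [[-0.401, 0.916, 0.003], [0.747, 0.329, -0.578], [-0.53, -0.229, -0.816]], 't': [0.216, -0.355, 1.279]} 0.99597265625
side {'K': [[500.378, 0.0, 317.919], [0.0, 500.378, 203.438], [0.0, 0.0, 1.0]], 'R': [[-0.814, -0.581, -0.016], [-0.381, 0.553, -0.741], [0.439, -0.597, -0.671]], 't': [0.423, 0.247, 1.127]} 0.99595703125
wrist {'K': [[309.707, 0.0, 315.323], [0.0, 309.707, 204.074], [0.0, 0.0, 1.0]], 'tool_from_camera': [[0.001, -0.944, -0.329, 0.085], [1.0, 0.001, 0.0, 0.001], [0.0, -0.329, 0.944, -0.116], [0.0, 0.0, 0.0, 1.0]]} 0.995875
{'time_s': 0.15, 'joint_positions': [-1.471, 0.343, 1.525, 0.0, 1.275, -0.146], 'dq': [-0.001, -0.003, -0.006, 0.001, 0.002, -0.0], 'tau': [0.001, -43.391, -24.615, -0.0, 0.006, 0.0], 'eef_pos': [0.128, -0.509, 0.256], 'eef_rot': [0.992, 0.123, 0.0, -0.001], 'contact_force': [0.422, -0.557, 0.576], 'torque': [0.035, 0.049, 0.017], 'grip_force': 0.0, 'grip_width': 0.085}
```

View pics/scene0.png

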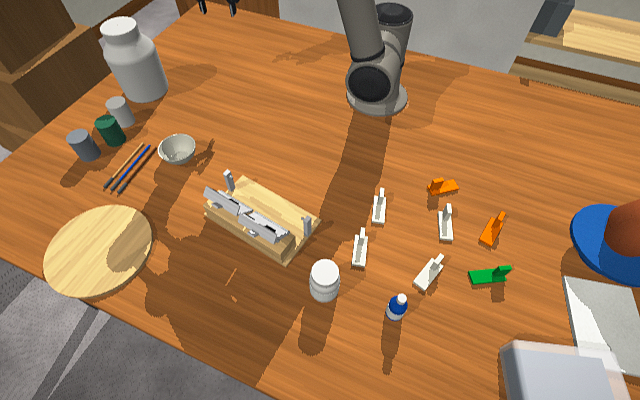

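View pics/side0.png

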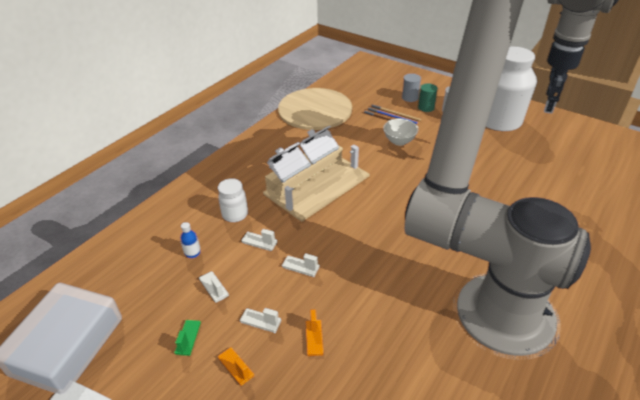

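The scene view shows four white tiles at (379,207), (360,248), (446,223) and (428,273). The look-alikes are orange at (443,187) and (492,229), and green at (490,275). The other white things are the jar (324,281), the bowl (177,150) and the bottle cap (397,307). The rack is at (262,218), with its mouth towards the robot and its posts at (228,180) and (307,226). The side view agrees: tiles at (261,241), (301,265), (213,287) and (261,320). I'll take positions from the depth clouds.

```bash
cat > h.py <<'E'
import numpy as np,cv2
from workcell import r,command_gripper,optics
from scipy.spatial.transform import Rotation as Ro
def cloud(n,p=None,d=None,T=None):
    """world points (400x640x3), nan where none; T = tool pose 4x4 for wrist"""
    m=optics.camera_model(n);K=m["K"];v,u=np.mgrid[:400,:640].astype(float)
    x=(u-K[0][2])/K[0][0];y=(v-K[1][2])/K[1][1]
    if n=="wrist":
        th=np.hypot(x,y);k=np.where(th>1e-6,np.tan(np.minimum(th,1.5))/np.maximum(th,1e-6),1);x=x*k;y=y*k
    c=np.stack([x*d,y*d,d],-1)
    if n=="wrist":
        A=T@np.array(m["tool_from_camera"]);w=c@A[:3,:3].T+A[:3,3]
    else: w=(c-np.array(m["t"]))@np.array(m["R"])
    w[d<=0]=np.nan
    return w
def toolT():
    s=r.read_state();T=np.eye(4);T[:3,:3]=Ro.from_quat(s["eef_rot"]).as_matrix();T[:3,3]=s["eef_pos"];return T
def look(n):
    T=toolT() if n=="wrist" else None
    p,d=optics.get_image(n);return p,d,cloud(n,p,d,T)
def white(p):
    h=cv2.cvtColor(np.ascontiguousarray(p),cv2.COLOR_RGB2HSV);return (h[...,1]<70)&(h[...,2]>90)
def tiles(p,w,box=(.2,.8,-.3,.6),amin=60):
    """list of (origin xy, yaw, foot length, n) from white blobs low over the table"""
    z=w[...,2]
    m=white(p)&(z>.004)&(z<.056)&(w[...,0]>box[0])&(w[...,0]<box[1])&(w[...,1]>box[2])&(w[...,1]<box[3])
    n,lab,st,_=cv2.connectedComponentsWithStats(m.astype(np.uint8),connectivity=8);out=[]
    for i in range(1,n):
        if st[i,4]<amin: continue
        q=w[lab==i];foot=q[(q[:,2]<.014)];fin=q[q[:,2]>.043]
        if len(foot)<15 or len(fin)<4: continue
        f=fin[:,:2].mean(0);
        (c,wh,a)=cv2.minAreaRect(foot[:,:2].astype(np.float32)*1000)
        a=np.deg2rad(a)+(0 if wh[0]>wh[1] else np.pi/2);u=np.array([np.cos(a),np.sin(a)])
        c=np.array(c)/1000
        if u@(foot[:,:2].mean(0)-f)<0: u=-u
        out.append((np.round(f+.027*u,4),round(float(np.arctan2(u[1],u[0])),3),np.round(sorted(wh),0),np.round(c,4),len(q),np.round(fin[:,2].max(),3)))
    return out
E
python3 - <<'E'
from h import *
for n in("scene","side"):
    f=np.load(f"pics/{n}0.npz");p,d=f["p"],f["d"];w=cloud(n,p,d)
    m=(abs(w[...,0]-.5)<.4)&(abs(w[...,1])<.4);print(n,"table z",np.nanmedian(w[...,2]),)
    for t in tiles(p,w): print(t)
    # height map picture
    res=2;img=np.zeros((400,500,3),np.uint8)
    ok=np.isfinite(w[...,2])
    for (P,c) in zip(w[ok],p[ok]):
        i=int((P[0]-.1)*500);j=int((P[1]+.4)*500)
        if 0<=i<400 and 0<=j<500: img[399-i,499-j]=c[::-1]
    cv2.imwrite(f"pics/top_{n}.png",img)
    # posts: z .078-.086 near
    z=w[...,2];h=cv2.cvtColor(p,cv2.COLOR_RGB2HSV)
    for lo,hi,nm in((.077,.088,"posttop"),(.056,.064,"blocktop")):
        mm=((z>lo)&(z<hi)&(w[...,0]>.3)&(w[...,0]<.8)&(w[...,1]>-.35)&(w[...,1]<.3)).astype(np.uint8)
        k,lab,st,_=cv2.connectedComponentsWithStats(mm)
        for i in range(1,k):
            if st[i,4]>3:
                q=w[lab==i];print(nm,st[i],np.round(q.mean(0),3),np.round(np.ptp(q,axis=0),3),np.median(h[lab==i],axis=0))
E
```

```text
scene table z -0.0011045214504401995
(array([0.464 , 0.1553]), 0.235, array([34., 83.]), array([0.4624, 0.1556]), 359, np.float64(0.051))
(array([0.4401, 0.3321]), 0.273, array([35., 83.]), array([0.4398, 0.3332]), 425, np.float64(0.051))
(array([0.6018, 0.1495]), 0.254, array([34., 84.]), array([0.6003, 0.1493]), 441, np.float64(0.052))
(array([0.595 , 0.3232]), -0.333, array([34., 84.]), array([0.5934, 0.3235]), 496, np.float64(0.052))
(array([0.7563, 0.0879]), -1.482, array([13., 54.]), array([0.7556, 0.107 ]), 208, np.float64(0.056))
(array([0.7762, 0.526 ]), 0.282, array([ 3., 96.]), array([0.7474, 0.5177]), 544, np.float64(0.056))
posttop [223 170   8   7  28] [ 0.565 -0.249  0.08 ] [0.018 0.011 0.006] [103.5   5.  238.5]
posttop [240 206   9   8  31] [ 0.65  -0.147  0.082] [0.02  0.024 0.011] [ 19.   2. 223.]
posttop [248 215  19  12  53] [ 0.662 -0.1    0.08 ] [0.019 0.055 0.007] [ 30.   1. 227.]
posttop [303 216   8   8  41] [0.611 0.008 0.08 ] [0.019 0.015 0.006] [110.   6. 167.]
posttop [275 230  11  11  54] [ 0.676 -0.033  0.081] [0.025 0.025 0.011] [ 30.   2. 196.]
postt
[... 2200 characters left out ...]
220 190  23  12  70] [0.709 0.12  0.081] [0.042 0.056 0.011] [ 20.   3. 201.]
posttop [219 194   2   3   4] [0.741 0.133 0.082] [0.013 0.008 0.009] [ 12.5  20.  141. ]
posttop [182 230   9   7  31] [0.712 0.28  0.081] [0.017 0.022 0.011] [110. 149. 174.]
blocktop [265 145  77  42 334] [ 0.655 -0.089  0.06 ] [0.107 0.251 0.008] [ 18.  76. 187.]
blocktop [351 152   7   5  17] [ 0.561 -0.244  0.06 ] [0.02  0.014 0.007] [120.   4. 146.]
blocktop [284 194   8   5  16] [0.608 0.014 0.059] [0.022 0.01  0.007] [ 69.   5. 129.]
blocktop [219 197  26  12  59] [0.709 0.125 0.06 ] [0.052 0.058 0.008] [ 20.   4. 189.]
blocktop [180 235  17   9  41] [0.705 0.283 0.061] [0.032 0.033 0.007] [108. 204. 166.]
```

Tile sizes come out at 34×84 mm and the fin tops at 51 mm, both as listed. The posts are 262 mm apart, which also agrees. Before the first move I'll check for tall obstacles on the path, then move the wrist camera over the rack for a closer measurement.

```bash
cat >> h.py <<'E'
RK=np.array([0.631,-0.1268]);RY=-0.178
def dq(yaw): # tool down, tool x axis at world angle yaw
    return Ro.from_matrix(np.array([[np.cos(yaw),np.sin(yaw),0],[np.sin(yaw),-np.cos(yaw),0],[0,0,-1]])).as_quat()
def rk(x,y,z): # rack mm -> world
    c,s=np.cos(RY),np.sin(RY);return np.array([RK[0]+(c*x-s*y)/1e3,RK[1]+(s*x+c*y)/1e3,z/1e3])
def torack(w):
    c,s=np.cos(RY),np.sin(RY);d=(w[...,:2]-RK)*1e3;return np.stack([c*d[...,0]+s*d[...,1],-s*d[...,0]+c*d[...,1],w[...,2]*1e3],-1)
E
python3 - <<'E'
from h import *
f=np.load("pics/scene0.npz");w=cloud("scene",f["p"],f["d"])
m=(w[...,2]>.12)&(w[...,0]>-.1)&(w[...,0]<.9)&(abs(w[...,1])<.9)
k,lab,st,_=cv2.connectedComponentsWithStats(m.astype(np.uint8))
for i in range(1,k):
    if st[i,4]>40:q=w[lab==i];print(st[i],q.min(0).round(2),q.max(0).round(2))
q=dq(RY+np.pi);p=rk(-110,0,290)
for pp in [p,rk(-70,-87,150),rk(-20,87,50),np.array([.44,.33,.05])]:
    print(pp,r.solve_ik(pp,q))
E
```

```text
[196   0  11  15  97] [ 0.13 -0.57  0.24] [ 0.16 -0.55  0.29]
[226   0  14  17 120] [ 0.11 -0.47  0.24] [ 0.13 -0.43  0.3 ]
[ 337    0   76  105 5794] [-0.06 -0.08  0.12] [0.26 0.09 0.43]
[ 100   17   58   58 2427] [ 0.23 -0.81  0.12] [ 0.38 -0.68  0.24]
[205 186  36  24 185] [ 0.65 -0.25  0.12] [ 0.67 -0.14  0.13]
[ 608  199   32   55 1252] [0.31 0.65 0.12] [0.42 0.72 0.2 ]
[ 0.52273802 -0.10732323  0.29      ] [-3.46156777e-01  3.33915623e-01  1.44143967e+00 -4.44089210e-16
  1.36623736e+00 -1.73895310e+00]
[ 0.54670166 -0.20003107  0.15      ] [-4.82375432e-01  5.44934878e-01  1.50822953e+00 -4.44089210e-16
  1.08842824e+00 -1.87517176e+00]
[ 0.62672036 -0.03763339  0.05      ] [-1.81963702e-01  7.39638129e-01  1.45090987e+00 -4.44089210e-16
  9.51044657e-01 -1.57476003e+00]
[0.44 0.33 0.05] [ 5.04141368e-01  6.31522698e-01  1.69006789e+00 -4.44089210e-16
  8.20002064e-01 -8.88654959e-01]
```

```bash
python3 - <<'E'
from h import *
r.reach(rk(-100,0,290),dq(RY+np.pi))
p,d,w=look("wrist");np.savez("pics/w1.npz",p=p,d=d,w=w);cv2.imwrite("pics/w1.png",p[:,:,::-1])
R=torack(w)
def comps(m,nm,a=30):
    k,lab,st,_=cv2.connectedComponentsWithStats(m.astype(np.uint8))
    for i in range(1,k):
        if st[i,4]>a:q=R[lab==i];print(nm,st[i],q.mean(0).round(1),q.min(0).round(1),q.max(0).round(1))
near=(abs(R[...,0])<130)&(abs(R[...,1])<160)
comps(near&(abs(R[...,2]-82)<3)&(R[...,0]<-20),"post")
comps(near&(abs(R[...,2]-60)<3)&(R[...,0]>-20),"block")
comps(near&(abs(R[...,2]-8)<3),"base")
print(r.read_state()["time_s"])
E
```

```text
post [200 219  11  14 127] [ -44.4 -133.1   80.3] [ -53.3 -139.7   79.1] [ -35.8 -126.8   82. ]
post [419 218  11  15 135] [-44.9 128.5  80.3] [-54.2 122.   79. ] [-35.4 135.1  82.1]
block [219 250 192  41 909] [ 9.3 -0.9 58.3] [  -1.8 -128.    57. ] [ 59.3 122.5  62.4]
base [  214   164   202    81 12793] [-51.6  -2.    6.3] [-102.2 -141.1    5. ] [ 16.7 136.3  10.9]
2.25
```

View pics/w1.png

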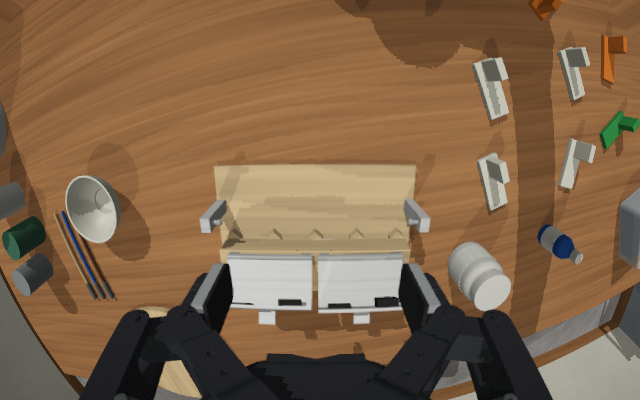

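The wrist view shows the rack base spanning (214–416, 164–245), posts at (213,216) and (417,216), noses along row 235, and both covers thrown back. The bowl, at (90,210), is clear. The wrist camera's y disagrees with the other two by about 2 mm, so I'll calibrate it on the first gripped tile.

```bash
cat >> h.py <<'E'
def find(exp):
    """tile nearest exp (xy) from scene and side, averaged"""
    got=[]
    for n in("scene","side"):
        p,d,w=look(n)
        c=[t for t in tiles(p,w) if max(t[2])<96 and min(t[2])<64 and max(t[2])>70]
        if c:
            t=min(c,key=lambda t:np.hypot(*(t[0]-exp)))
            if np.hypot(*(t[0]-exp))<.07: got.append((n,t))
    for g in got: print(g[0],g[1][0],g[1][1],g[1][2])
    w=[1 for g in got]
    return np.mean([g[1][0] for g in got],0),got[0][1][1]
def pick(exp):
    xy,yaw=find(np.array(exp))
    f=xy-.027*np.array([np.cos(yaw),np.sin(yaw)]);q=dq(yaw+np.pi)
    r.reach([*f,.13],q);command_gripper(.05,45)
    r.move_straight([*f,.042],q,speed=.12,max_force=12)
    command_gripper(0.0,45);s=r.read_state();print("grip",s["grip_width"],s["grip_force"],s["eef_pos"][2])
    r.move_straight([*f,.2],q,speed=.2);s=r.read_state();print("lifted",s["grip_width"],s["grip_force"],s["time_s"])
E
python3 - <<'E'
from h import *
pick([.6,.15])
T=toolT();p,d,w=look("wrist");np.savez("pics/w2.npz",p=p,d=d,T=T);cv2.imwrite("pics/w2.png",p[:,:,::-1])
t=(w-T[:3,3])@T[:3,:3]*1e3
m=white(p)&(t[...,2]>-30)&(t[...,2]<60)&(abs(t[...,1])<30)&(abs(t[...,0])<100)
k,lab,st,_=cv2.connectedComponentsWithStats(m.astype(np.uint8))
for i in range(1,k):
    if st[i,4]>40:
        q=t[lab==i];print(st[i],q.min(0).round(1),q.max(0).round(1),np.median(q,0).round(1))
        for z in np.unique((q[:,2]//6).astype(int)): 
            a=q[(q[:,2]//6)==z];print(z*6,len(a),a.min(0).round(1),a.max(0).round(1))
E
```

```text
scene [0.6016 0.1495] 0.25 [33. 85.]
side [0.5996 0.1523] 0.251 [38. 86.]
grip 0.011085639716408743 44.818705916404724 0.042764773260571515
lifted 0.011461461660585993 43.925737738609314 6.2
[ 284  225   63  120 5287] [-66.9 -17.6 -19.1] [18.2 16.1 43.1] [10.8 -0.8 11.9]
-24 9 [-11.6  -8.  -19.1] [ -5.6   6.9 -18.1]
-18 12 [-12.4 -10.8 -17.5] [ 12.7   9.7 -13.2]
-12 479 [-11.3 -12.9 -11.7] [17.3 11.7 -6. ]
-6 1508 [-13.1 -12.9  -6. ] [18.1 11.7 -0. ]
0 324 [ 10.1 -12.9   0. ] [18.  11.8  6. ]
6 316 [  7.2 -13.    6. ] [17.9 12.2 11.9]
12 269 [  6.5 -13.1  12.1] [17.9 12.5 18. ]
18 232 [  6.6 -12.9  18. ] [17.8 12.2 23.9]
24 117 [15.7 -6.3 24. ] [18.2  5.4 29.9]
30 1694 [-66.9 -17.6  30. ] [17.8 16.1 36. ]
36 277 [-64.6 -17.5  36. ] [18.  16.1 42. ]
42 50 [ 16.4 -16.4  42. ] [17.5 15.4 43.1]
```

View pics/w2.png

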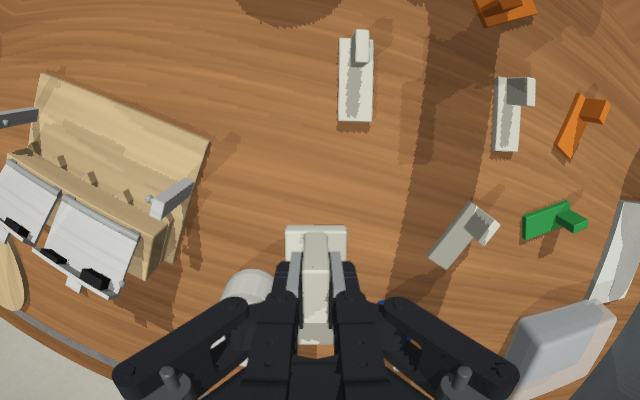

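The tile is held squarely at (315,280) with 11.5 mm between the fingers. Three tiles remain on the table, at (356,80), (514,113) and (463,235). In the hand it reads −0.8 mm in y, so I correct the rack by about −1.2 mm and insert into lane 1.

```bash
cat >> h.py <<'E'
RK=rk(0,-1.2,0)[:2].copy()
LY=[None,-87,-29,29,87]
def insert(lane,z=52.0):
    y=LY[lane];q=dq(RY+np.pi);X=lambda:torack(np.array(r.read_state()["eef_pos"])).round(1)
    r.reach(rk(-98,y,190),q);s=r.read_state();print("w",s["grip_width"],s["grip_force"])
    r.move_straight(rk(-98,y,z),q,speed=.15,max_force=15);print("pre",X())
    h=r.move_straight(rk(-60,y,z),q,speed=.06,max_force=10);print("tongue in",h,X())
    if not h: h=r.move_straight(rk(-5,y,z),q,speed=.04,max_force=10)
    s=r.read_state();print("stop",h,X(),np.round(s["contact_force"],1),s["grip_width"],s["time_s"])
E
python3 - <<'E'
from h import *
insert(1)
p,d,w=look("side");cv2.imwrite("pics/s3.png",cv2.resize(p[110:230,230:390,::-1],None,fx=4,fy=4))
E
```

```text
w 0.010874220085162194 43.88792037963867
pre [-99.3 -85.9  50.7]
tongue in True [-66.2 -86.4  51. ]
stop True [-66.2 -86.4  51. ] [-1.4  0.2  0.3] 0.011214895762983238 9.0583
```

View pics/s3.png

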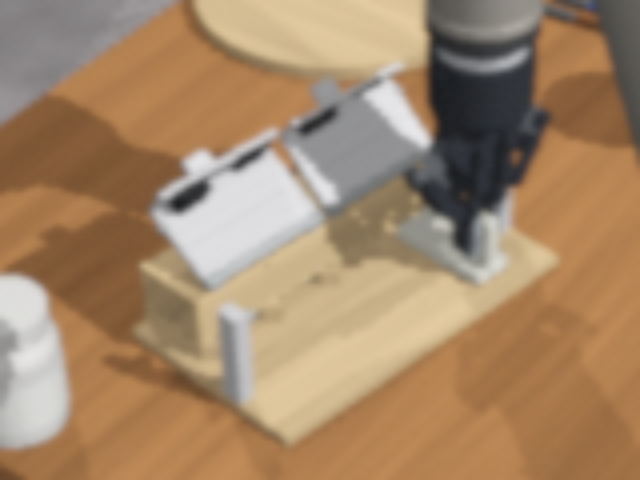

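The tile is on the base in front of lane 1, with its tongue tip at the mouth. The arm sits about 1.3 mm low, so the tile may be rubbing. I'll raise it slightly and carry on while watching the forces.

```bash
python3 - <<'E'
from h import *
X=lambda:(torack(np.array(r.read_state()["eef_pos"])).round(1),np.round(Ro.from_euler('z',-RY).apply(r.read_state()["contact_force"]),1))
q=dq(RY+np.pi)
print(X())
r.move_straight(rk(-68,-87,53.2),q,speed=.03);r.hold(.2);print(X())
for x in range(-66,-58,2):
    h=r.move_straight(rk(x,-87,53.2),q,speed=.03,max_force=10);print(x,h,*X())
    if h:break
E
```

```text
(array([-66.2, -86.4,  50.9]), array([ 0.7, -0.4, -0.4]))
(array([-68. , -87. ,  53.2]), array([ 0. ,  0.4, -1.4]))
-66 False [-66.  -87.   53.1] [ 0.2  0.3 -0.8]
-64 False [-65.7 -86.8  52.6] [-6.8  0.   0.7]
-62 False [-65.5 -86.7  52.4] [-13.9  -0.8   3.8]
-60 False [-65.5 -86.4  51.4] [-18.4  -0.6   0.6]
```

```bash
python3 - <<'E'
from h import *
f=np.load("pics/w2.npz");T=f["T"];w=cloud("wrist",f["p"],f["d"],T);t=(w-T[:3,3])@T[:3,:3]*1e3
m=white(f["p"])&(t[...,2]>26)&(t[...,2]<40)&(abs(t[...,1])<16)&(t[...,0]<-15)&(t[...,0]>-70)
q=t[m];A=np.c_[q[:,0],q[:,1],np.ones(len(q))];print("foot plane",np.linalg.lstsq(A,q[:,2],rcond=None)[0],q[:,0].min())
q=dq(RY+np.pi);r.move_straight(rk(-72,-87,53),q,speed=.05);r.hold(.3)
T=toolT();p,d,w=look("wrist");np.savez("pics/w4.npz",p=p,d=d,T=T)
c=p[150:350,120:520];cv2.imwrite("pics/w4.png",cv2.resize(c[:,:,::-1],None,fx=2,fy=2))
t=(w-T[:3,3])@T[:3,:3]*1e3;m=white(p)&(t[...,2]>26)&(t[...,2]<42)&(abs(t[...,1])<19)&(t[...,0]<-15)&(t[...,0]>-70)
q=t[m];A=np.c_[q[:,0],q[:,1],np.ones(len(q))];print("foot plane",np.linalg.lstsq(A,q[:,2],rcond=None)[0],q.min(0),q.max(0))
print((cv2.minAreaRect(q[:,:2].astype(np.float32))))
R=torack(w);b=(abs(R[...,2]-6.5)<2.5)&(abs(R[...,1])<160)&(R[...,0]<0)&(R[...,0]>-115)
print("base y",np.percentile(R[b][:,1],[.5,99.5]),"x",np.percentile(R[b][:,0],.5),"z",np.median(R[b][:,2]))
b=(abs(R[...,2]-80)<3)&(R[...,0]<-20)&(abs(abs(R[...,1])-131)<15)
for s in(-1,1):
    k=R[b&(R[...,1]*s>0)];print("post",len(k),(k.min(0)+k.max(0))/2 if len(k) else 0)
E
```

```text
foot plane [-2.43475518e-02  1.62409713e-03  3.32911527e+01] -67.2077548070701
foot plane [-1.63467391e-02  1.80371588e-03  3.35907148e+01] [-66.87482645 -11.72316501  32.5688132 ] [-46.43237357  10.60150647  35.89269327]
((-56.877830505371094, -0.7004127502441406), (22.210411071777344, 20.18437385559082), 86.90644836425781)
base y [-137.98534668  133.87114788] x -101.0380536827333 z 6.255837671310118
post 774 [ -60.39968168 -125.12856937   80.00044337]
post 220 [-45.33687806 129.39987285  79.1006244 ]
```

View pics/w4.png

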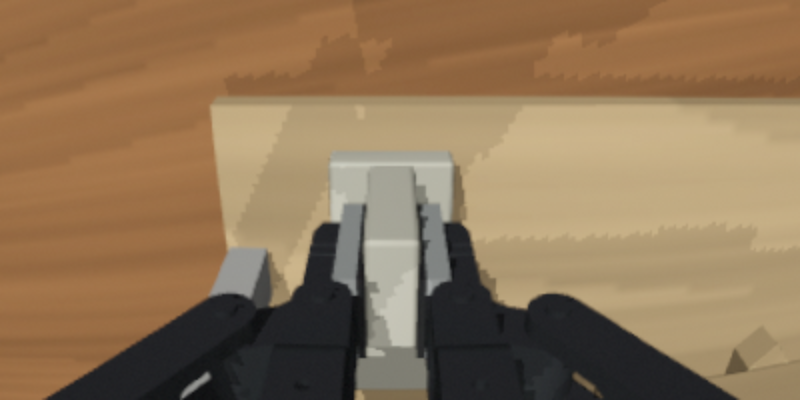

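The tile is gripped squarely, but something at the mouth face blocks it with no side force. It may be catching a flat shoulder beside a nose because of a lateral error. I'll measure the noses directly in the frames I already have.

```bash
python3 - <<'E'
from h import *
for n in("w1","scene0","side0"):
    f=np.load(f"pics/{n}.npz");w=f["w"] if n=="w1" else cloud(n[:-1],f["p"],f["d"]);R=torack(w)
    m=(R[...,0]>-14)&(R[...,0]<-2.5)&(R[...,2]>12)&(R[...,2]<40)&(abs(R[...,1])<128)
    k,lab,st,_=cv2.connectedComponentsWithStats(m.astype(np.uint8))
    for i in range(1,k):
        if st[i,4]>5:q=R[lab==i];print(n,st[i],q.mean(0).round(1),q.min(0).round(1),q.max(0).round(1))
    for lo,hi in((5,11),(77,86)):
        b=(R[...,2]>lo)&(R[...,2]<hi)&(abs(R[...,1])<150)&(R[...,0]<-20)&(R[...,0]>-115)
        if lo==5: print(" base y",np.percentile(R[b][:,1],[.3,99.7]),np.percentile(R[b][:,0],.3))
f=np.load("pics/w1.npz");cv2.imwrite("pics/w1c.png",cv2.resize(f["p"][195:275,205:425,::-1],None,fx=3.6,fy=3.6,interpolation=cv2.INTER_CUBIC))
E
```

```text
w1 [308 229  14   9  67] [-5.8 -1.  17.5] [-11.6 -10.5  12.3] [-2.5  7.7 20.7]
w1 [350 229  13   9  62] [-6.3 55.9 17.8] [-11.4  47.9  12.4] [-2.8 64.5 21.1]
w1 [390 229  13   8  60] [ -6.2 113.8  17.5] [-10.7 105.4  12.3] [ -2.7 122.2  20.6]
w1 [227 230  12   7  53] [  -5.8 -115.5   18. ] [ -11.3 -125.3   12.1] [  -2.6 -108.8   20.7]
w1 [267 230  13   8  56] [ -5.9 -58.6  17.9] [-11.3 -67.4  12.1] [ -2.6 -50.8  21.6]
 base y [-137.85973052  134.74379567] -101.63508631692301
 base y [-136.86386657  137.25857774] -100.36940769454061
side0 [338 159   4   5  11] [  -5.4 -110.9   18.5] [  -8.7 -116.8   12.9] [  -2.6 -104.2   24.3]
side0 [324 168   6   5  16] [ -6.1 -53.5  18.6] [ -9.  -61.5  12.2] [ -2.8 -45.6  24.7]
side0 [310 176   6   5  15] [-6.9  3.8 19.5] [-11.9  -4.   12.1] [-3.5 12.7 24.6]
side0 [297 185   4   5  14] [-5.6 61.  19.4] [-8.8 54.1 12.4] [-3.1 66.1 25.8]
side0 [281 196   4   4  12] [ -5.6 120.1  18.2] [ -8.6 116.1  12.5] [ -2.9 125.3  21.6]
 base y [-136.35580833  140.23886269] -107.56947853131452
```

View pics/w1c.png

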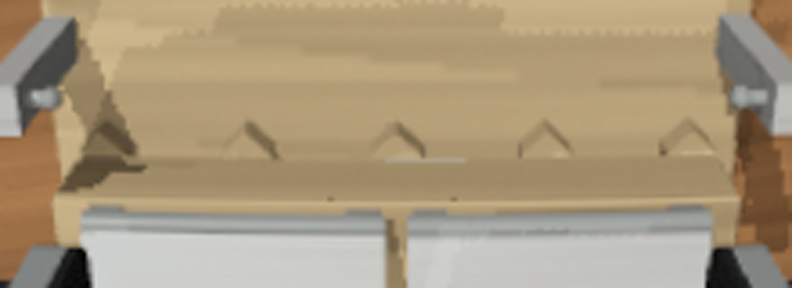

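Noses sit 20 mm wide at y ≈ 0, ±58 and ±116, within about 1 mm of my frame, so the lateral fit is good. That leaves the height. I'll feel for the base to find the tile's true underside, then probe again just above it.

```bash
python3 - <<'E'
from h import *
def X():
    s=r.read_state();return torack(np.array(s["eef_pos"])).round(1),np.round(Ro.from_euler('z',-RY).apply(s["contact_force"]),1),np.round(Ro.from_euler('z',-RY).apply(s["torque"]),2)
q=dq(RY+np.pi);y=-87
r.move_straight(rk(-80,y,53),q,speed=.05);r.hold(.3);print(*X())
for z in np.arange(52.5,48,-.5):
    r.move_straight(rk(-80,y,z),q,speed=.02);r.hold(.1);a=X();print(z,*a)
    if a[1][2]>4:break
z+=1.5
r.move_straight(rk(-80,y,z),q,speed=.02)
for x in range(-70,-57,1):
    r.move_straight(rk(x,y,z),q,speed=.03);r.hold(.1);a=X();print(x,*a)
    if a[1][0]<-8:break
E
```

```text
[-79.9 -87.   53. ] [-0.1 -0.9 -1.7] [0.01 0.01 0.02]
52.5 [-80.  -87.   52.5] [ 0.4 -0.8 -1.6] [0.02 0.02 0.04]
52.0 [-80. -87.  52.] [-0.3 -0.1 -0.7] [0.04 0.04 0.  ]
51.5 [-80.  -87.   51.5] [-0.5 -0.  -1.7] [ 0.    0.04 -0.01]
51.0 [-80. -87.  51.] [-0.6 -0.  -0.4] [-0.03  0.07 -0.02]
50.5 [-79.9 -87.1  50.8] [-1.5  0.4  2.8] [ 0.06  0.24 -0.05]
50.0 [-79.9 -87.1  50.7] [-2.5  0.1  8.2] [ 0.17  0.49 -0.  ]
-70 [-70.1 -86.9  51.4] [-0.1  0.2 -1.9] [-0.    0.01  0.01]
-69 [-69.  -87.   51.5] [ 0.4  0.2 -1.2] [ 0.04 -0.01  0.01]
-68 [-68.  -87.   51.5] [-0.1  0.  -0.9] [0.01 0.02 0.01]
-67 [-67.  -87.   51.5] [ 0.6 -0.6 -1.5] [-0.    0.02 -0.03]
-66 [-66.  -87.   51.5] [ 0.3  0.6 -0.9] [ 0.01  0.04 -0.05]
-65 [-65.9 -86.9  51.3] [-5.1 -0.9  0.7] [-0.11  0.61 -0.25]
-64 [-65.9 -86.9  51.1] [-8.4 -0.1  1.9] [-0.14  1.03 -0.34]
```

Force moments show the contact is on the right (−y) front corner, so the lane lies a little to +y. I'll do a small lateral search with gentle pushes.

```bash
python3 - <<'E'
from h import *
def X():
    s=r.read_state();return torack(np.array(s["eef_pos"])).round(1),np.round(Ro.from_euler('z',-RY).apply(s["contact_force"]),1),np.round(Ro.from_euler('z',-RY).apply(s["torque"]),2)
q=dq(RY+np.pi);z=51.8
for y in(-85.5,-84,-82.5,-88.5,-90):
    r.move_straight(rk(-70,y,z),q,speed=.05);h=False
    for x in range(-66,-58,1):
        r.move_straight(rk(x,y,z),q,speed=.03);r.hold(.1);a=X()
        if a[1][0]<-6:h=True;break
    print(y,x,*a)
    if not h:break
print(r.read_state()["time_s"])
E
```

```text
-85.5 -64 [-65.3 -85.4  51.5] [-8.1 -0.8  2.3] [-0.24  0.99 -0.35]
-84 -66 [-67.7 -84.4  51.3] [-8.4 -2.7  1.7] [-0.54  1.28 -0.04]
-82.5 -66 [-68.6 -83.   51.2] [-11.6  -5.2   2.4] [-0.89  1.9  -0.23]
-88.5 -64 [-66.  -88.3  51.4] [-9.5  0.5  2. ] [-0.13  1.15 -0.42]
-90 -65 [-66.  -89.7  51.6] [-6.5  1.9  1.5] [ 0.19  0.73 -0.11]
21.975
```

Between y = −86 and −89 neither nose pushes back, so the lane is centred near −87.5. The moment arm puts the contact 42 mm to the right, which is exactly where the catch post is: the finger linkage is hitting the post, not the tile. The tongue is already between the noses, so I'll release here. Then I'll push the tail home with closed fingers and the tool leaned back 30°, well clear of the post.

```bash
cat >> h.py <<'E'
def tq(a): # tool leaning back (body towards rack -x) by a rad
    c,s=np.cos(a),np.sin(a);M=np.array([[-c,0,s],[0,1,0],[-s,0,-c]])
    return (Ro.from_euler('z',RY)*Ro.from_matrix(M)).as_quat()
def X():
    s=r.read_state();return torack(np.array(s["eef_pos"])).round(1),np.round(Ro.from_euler('z',-RY).apply(s["contact_force"]),1),round(s["time_s"],1)
def release(lane,dy=-.5):
    y=LY[lane]+dy;q=dq(RY+np.pi)
    r.move_straight(rk(-68,y,51.8),q,speed=.05);r.move_straight(rk(-68,y,50),q,speed=.03,max_force=4);print("down",*X())
    command_gripper(.03);r.move_straight(rk(-72,y,115),q,speed=.2)
def push(lane,dy=-.5,a=.52,F=9):
    y=LY[lane]+dy;q=tq(a);command_gripper(0.0,45)
    r.reach(rk(-130,y,85),q);r.move_straight(rk(-130,y,40),q,speed=.15);r.hold(.2)
    h=r.move_straight(rk(-45,y,40),q,speed=.04,max_force=F);r.hold(.2);x=X();print("push",h,*x,"tail~",x[0][0]+11*np.cos(a)+25*np.sin(a))
    r.move_straight(rk(-130,y,60),q,speed=.25)
E
python3 - <<'E'
from h import *
release(1);push(1)
q=dq(RY+np.pi);r.move_straight(rk(-130,-30,290),q,speed=.3);p,d,w=look("wrist");np.savez("pics/w5.npz",p=p,d=d,w=w);cv2.imwrite("pics/w5.png",p[:,:,::-1])
E
```

```text
down [-67.1 -87.8  50.8] [-0.1 -0.9  5.3] 22.5Traceback (most recent call last):
  File "<stdin>", line 2, in <module>
  File "h.py", line 85, in push
    r.reach(rk(-130,y,85),q);r.move_straight(rk(-130,y,40),q,speed=.15);r.hold(.2)
    ~~~~~~~^^^^^^^^^^^^^^^^^
workcell.PlanningError: the arm cannot take that pose within its joint ranges
```

```bash
python3 - <<'E'
from h import *
for a in(.1,.2,.3,.4,.52,.7,.9):
    print(a,[[0 if r.solve_ik(rk(x,y,40),tq(a)) is None else 1 for x in(-130,-115,-100,-90,-75,-60)] for y in(-87,-29,29,87)],
     r.solve_ik(rk(-90,-87,40),tq(a)))
E
```

```text
0.1 [[1, 1, 1, 1, 1, 1], [1, 1, 1, 1, 1, 1], [1, 1, 1, 1, 1, 1], [1, 1, 1, 1, 1, 1]] [-0.51213518  0.62968412  1.74221104  0.05236105  0.67586349 -1.94424787]
0.2 [[1, 1, 1, 1, 1, 1], [1, 1, 1, 1, 1, 1], [1, 1, 1, 1, 1, 1], [1, 1, 1, 1, 1, 1]] [-0.53078992  0.60264369  1.824225    0.13602181  0.53078622 -2.03459946]
0.3 [[1, 1, 1, 1, 1, 1], [1, 1, 1, 1, 1, 1], [0, 1, 1, 1, 1, 1], [0, 1, 1, 1, 1, 1]] [-0.55117197  0.58381705  1.90418679  0.28895854  0.38773144 -2.19727957]
0.4 [[0, 0, 0, 0, 0, 1], [0, 0, 0, 0, 0, 0], [0, 0, 0, 0, 0, 0], [0, 0, 0, 0, 0, 0]] None
0.52 [[0, 0, 0, 0, 0, 0], [0, 0, 0, 0, 0, 0], [0, 0, 0, 0, 0, 0], [0, 0, 0, 0, 0, 0]] None
0.7 [[1, 1, 1, 1, 1, 1], [1, 1, 1, 1, 1, 1], [1, 1, 1, 1, 1, 1], [1, 1, 1, 1, 1, 1]] [-0.64852885  0.62036173  2.19042515  2.36061019  0.42780291  1.93364114]
0.9 [[1, 1, 1, 1, 1, 1], [1, 1, 1, 1, 1, 1], [1, 1, 1, 1, 1, 1], [1, 1, 1, 1, 1, 1]] [-0.7026675   0.72506419  2.29864816  2.56253969  0.79954992  1.65304954]
```

```bash
cat >> h.py <<'E'
def push(lane,dy=-.5,a=.3,F=9,off=None,z=40):
    off={1:5,2:0,3:0,4:-5}[lane] if off is None else off
    y=LY[lane]+dy+off;q=tq(a);command_gripper(0.0,45)
    r.reach(rk(-112,y,95),q);r.move_straight(rk(-112,y,z),q,speed=.15);r.hold(.2)
    h=r.move_straight(rk(-45,y,z),q,speed=.04,max_force=F);s=r.read_state();r.hold(.1);x=X()
    f=Ro.from_euler('z',-RY).apply(s["contact_force"]);t=Ro.from_euler('z',-RY).apply(s["torque"])
    print("push",h,*x,"tail~",(x[0][0]+11*np.cos(a)+25*np.sin(a)).round(1),"f",f.round(1),"ry mm",(-t[2]/f[0]*1e3).round(0))
    r.move_straight(rk(-112,y,z+10),q,speed=.25)
E
python3 - <<'E'
from h import *
push(1)
q=dq(RY+np.pi);r.reach(rk(-120,-30,290),q);p,d,w=look("wrist");np.savez("pics/w5.npz",p=p,d=d,w=w);cv2.imwrite("pics/w5.png",p[:,:,::-1])
R=torack(w);m=white(p)&(R[...,2]>45)&(R[...,2]<60)&(R[...,0]<-5)&(R[...,0]>-90)&(abs(R[...,1])<115)
k=R[m];print(len(k),k.mean(0),k.min(0),k.max(0));print(X())
E
```

```text
push True [-70.1 -82.1  39.1] [-1.   0.4  0.2] 26.3 tail~ -52.2 f [-1.3  0.5  1.6] ry mm -35.0
243 [-40.00068081 -87.74706222  54.61009512] [-54.07891501 -94.13044744  45.18590308] [-22.69362335 -82.10908886  58.22679548]
(array([-120.3,  -30. ,  288.1]), array([ 0.8,  0.4, -0.9]), 27.7)
```

View pics/w5.png

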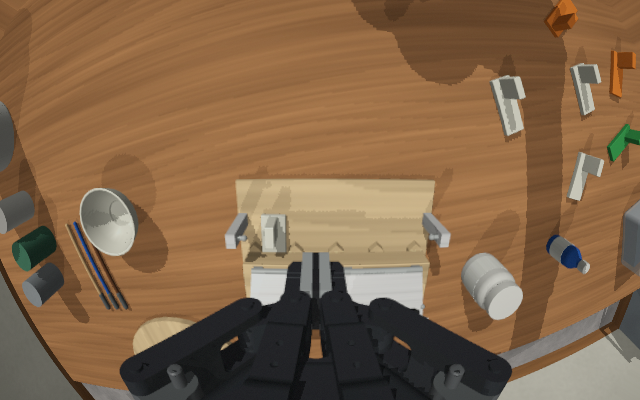

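Tile in lane 1 at (273,233), with its tail near x = −53, which is plausible for the shallowest lane (−54). I'll do a quasi-static re-push to check that it is the lane stop resisting, not the post.

```bash
cat >> h.py <<'E'
def firm(lane,x0,off,dy=-.5,a=.3,z=40,Fm=11):
    y=LY[lane]+dy+off;q=tq(a);command_gripper(0.0,45)
    r.reach(rk(-112,y,95),q);r.move_straight(rk(-112,y,z),q,speed=.2)
    r.move_straight(rk(x0-2,y,z),q,speed=.1,max_force=10);r.hold(.2)
    for x in np.arange(x0-1,x0+30,1):
        r.move_straight(rk(x,y,z),q,speed=.04);r.hold(.05);s=r.read_state()
        f=Ro.from_euler('z',-RY).apply(s["contact_force"]);t=Ro.from_euler('z',-RY).apply(s["torque"])
        if f[0]<-Fm:break
    e=torack(np.array(s["eef_pos"]));print("firm",x,e.round(1),f.round(1),"ry",(-t[2]+.066*0)/f[0]*1e3,"tail",(e[0]+11*np.cos(a)+25*np.sin(a)).round(1))
    r.move_straight(rk(-112,y,z+10),q,speed=.25)
E
python3 - <<'E'
from h import *
firm(1,-71,7);firm(1,-71,4)
print(X())
E
```

```text
firm -67 [-69.2 -80.3  39.6] [-12.9  -3.1   8.5] ry -14.523129980245354 tail -51.3
firm -67 [-69.4 -83.3  39.6] [-13.5  -3.7   9.5] ry -13.683564122262784 tail -51.5
(array([-112. ,  -83.8,   50.5]), array([0.4, 0.2, 0.5]), 35.8)
```

It stops at the same place with either offset, and the moment arm is −14 mm rather than −44 mm, so this is the lane stop with tail ≈ −52. Next tile goes into lane 2.

```bash
cat >> h.py <<'E'
def place(lane,z=52.0,dy=-.5):
    y=LY[lane]+dy;q=dq(RY+np.pi)
    r.reach(rk(-100,y,190),q);r.hold(.1);s=r.read_state();print("w",s["grip_width"],s["grip_force"])
    if s["grip_width"]<.008: raise SystemExit("lost tile")
    r.move_straight(rk(-100,y,80),q,speed=.2);r.hold(.1);r.move_straight(rk(-100,y,z),q,speed=.06);r.hold(.1);print("pre",*X())
    h=r.move_straight(rk(-68,y,z),q,speed=.06,max_force=10);r.hold(.1);print("in",h,*X())
    return h
E
python3 - <<'E'
from h import *
r.reach(rk(-112,-30,250),dq(RY+np.pi))
pick([.464,.155])
if not place(2):
    release(2);push(2);firm(2,-75,0)
E
```

```text
scene [0.4637 0.1558] 0.25 [34. 85.]
side [0.4605 0.1579] 0.232 [37. 89.]
grip 0.011169567342730297 46.06630861759186 0.04256447074523697
lifted 0.011114177038211048 45.0938218832016 40.8
w 0.011768225977561208 45.07351756095886
pre [-100.1  -29.5   51.8] [ 0.1 -0.4 -0.5] 43.6
in False [-68.4 -29.5  51.9] [ 0.   0.8 -1. ] 44.4
down [-67.7 -29.6  50.6] [-1.1  0.   4.7] 44.9
push True [-64.  -29.2  39. ] [0.  0.3 0.5] 48.6 tail~ -46.1 f [-0.7 -0.2  0.4] ry mm 105.0
firm -61 [-63.4 -29.2  39.4] [-12.1  -2.9   8.1] ry -11.748822078730129 tail -45.5
```

```bash
python3 - <<'E'
from h import *
r.reach(rk(-112,0,250),dq(RY+np.pi))
pick([.44,.334])
if not place(3):
    release(3);push(3);firm(3,X()[0][0]+0 if 0 else -75,0)
E
```

```text
scene [0.4401 0.3325] 0.279 [35. 85.]
side [0.4383 0.3358] 0.296 [37. 85.]
grip 0.011413458727194166 44.777392745018005 0.04267050866909439
lifted 0.01142176747386322 43.94160747528076 61.1917
w 0.011415461903920171 43.848785161972046
pre [-100.1   28.5   51.7] [-0.4 -0.5 -1. ] 64.4
in False [-68.5  28.6  51.9] [ 0.7 -0.2 -0.5] 65.2
down [-67.7  28.5  50.7] [-1.2 -0.   4.8] 65.7
push True [-67.1  28.6  39.1] [ 0.1 -0.8  0.6] 69.4 tail~ -49.2 f [-0.6 -0.7  0. ] ry mm 8.0
firm -64 [-66.5  28.7  39.3] [-12.2  -1.7   7.2] ry -11.01216155702063 tail -48.6
```

```bash
python3 - <<'E'
from h import *
r.reach(rk(-112,0,250),dq(RY+np.pi))
pick([.593,.325])
if not place(4):
    release(4);push(4);firm(4,-75,-4)
r.reach(rk(-120,0,290),dq(RY+np.pi));p,d,w=look("wrist");np.savez("pics/w6.npz",p=p,d=d,w=w);cv2.imwrite("pics/w6.png",p[:,:,::-1])
R=torack(w)
for y in LY[1:]:
    m=white(p)&(R[...,2]>50)&(R[...,2]<60)&(R[...,0]<-5)&(R[...,0]>-90)&(abs(R[...,1]-y)<12);k=R[m];print(y,len(k),k.mean(0).round(1),k.min(0).round(1),k.max(0).round(1))
print(X())
E
```

```text
scene [0.595  0.3231] -0.335 [33. 85.]
side [0.5912 0.3272] -0.325 [38. 88.]
grip 0.011500263761090805 44.75243389606476 0.04287191093397831
lifted 0.011586436454134093 44.01110529899597 81.0417
w 0.011223230206627289 44.04905319213867
pre [-100.1   86.5   51.7] [-0.2 -0.5 -0.9] 84.0
in False [-68.5  86.5  51.9] [ 0.1 -0.4 -0.6] 84.8
down [-67.7  86.5  50.8] [-0.8 -0.6  5.7] 85.3
push True [-61.2  81.6  39. ] [-0.2 -0.8 -0.6] 89.1 tail~ -43.3 f [-0.8 -0.4  1.2] ry mm 56.0
firm -58 [-60.6  82.7  39.3] [-11.7  -0.1   8. ] ry 3.929349449786756 tail -42.7
-87 138 [-42.4 -94.8  55.8] [-57.3 -99.   50.7] [-26.5 -89.2  58.2]
-29 211 [-34.3 -29.6  55.4] [-47.9 -36.8  50.1] [-18.5 -23.5  58.5]
29 233 [-36.7  27.4  55.8] [-50.7  21.7  50.1] [-20.   33.6  58.6]
87 218 [-30.8  85.8  55.5] [-45.8  79.8  50.1] [-14.7  92.4  57.8]
(array([-120.2,    0.3,  288.2]), array([-0.4, -0.2,  0.2]), 98.2)
```

View pics/w6.png

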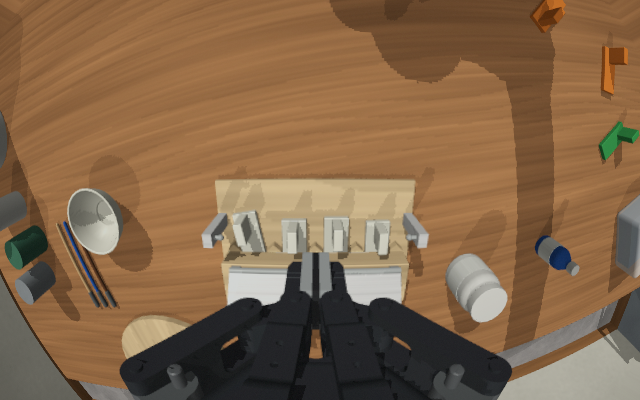

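All four tiles are in the lanes, at (248,232), (293,236), (336,234) and (377,237). The lane 1 tile is now yawed, its fin at y = −95 instead of −88, so it has been knocked. I'll push it straight with the wide closed fingers low on the foot's tail, offset inward and clear of the post.

```bash
cat >> h.py <<'E'
def fins():
    r.reach(rk(-120,0,290),dq(RY+np.pi));p,d,w=look("wrist");R=torack(w)
    for y in LY[1:]:
        m=white(p)&(R[...,2]>50)&(R[...,2]<60)&(R[...,0]<-5)&(R[...,0]>-90)&(abs(R[...,1]-y)<22);k=R[m];c,wh,a=cv2.minAreaRect(k[:,:2].astype(np.float32))
        print(y,len(k),np.round(c,1),np.round(wh,1),round(a if wh[0]>wh[1] else a-90,1),k[:,0].min().round(1))
    return p
E
python3 - <<'E'
from h import *
fins()
firm(1,-78,10,a=.15,z=37.8,Fm=9)
p=fins();cv2.imwrite("pics/w7.png",cv2.resize(p[160:290,190:450,::-1],None,fx=3,fy=3));print(X())
E
```

```text
-87 211 [-41.8 -96.8] [31.  12.1] 10.0 -57.1
-29 208 [-33.2 -30.3] [29.6 12.3] 3.7 -48.3
29 230 [-35.4  27.8] [30.5 11.6] 1.4 -50.6
87 221 [-30.3  86.1] [30.1 13.2] 1.9 -45.4
firm -67 [-69.3 -76.7  37.1] [-10.9   1.9   5.4] ry 2.432646754399582 tail -54.7
-87 214 [-39.6 -95.6] [30.7 12.5] 8.6 -55.4
-29 206 [-33.4 -29.2] [11.6 28.8] -1.2 -47.9
29 232 [-35.5  27.7] [12.3 30.6] -1.4 -50.7
87 216 [-30.   85.9] [30.5 12.4] 1.5 -45.4
(array([-120.1,   -0.3,  288.2]), array([-0.5,  0.2,  0.3]), 105.9)
```

View pics/w7.png

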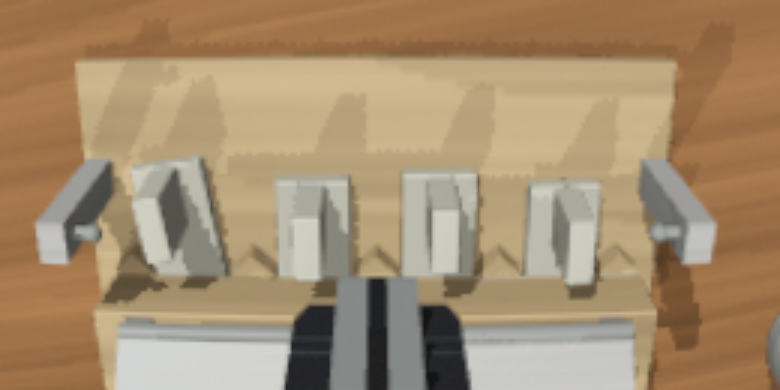

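The tile is home in depth, but yawed about 9° in the lane's clearance. Friction at the pusher keeps it from straightening, so I'll use that friction: press lightly on the tail and drag sideways to +y.

```bash
cat >> h.py <<'E'
def drag(y0,y1,x0,xp,a=.15,z=37.8):
    q=tq(a);command_gripper(0.0,45)
    r.reach(rk(-112,y0,95),q);r.move_straight(rk(-112,y0,z),q,speed=.2);r.move_straight(rk(x0,y0,z),q,speed=.1,max_force=12);r.hold(.1)
    for x in np.arange(x0,xp,1):
        r.move_straight(rk(x,y0,z),q,speed=.04);r.hold(.05)
        if X()[1][0]<-5:break
    print("press",*X())
    for y in np.arange(y0,y1,2):
        r.move_straight(rk(x,y,z),q,speed=.03);r.hold(.05);print(*X())
    r.move_straight(rk(-112,y1,z),q,speed=.25)
E
python3 - <<'E'
from h import *
drag(-88,-73,-74,-64)
fins()
print(X())
E
```

```text
press [-69.9 -87.7  37.5] [-5.8  1.4  3. ] 109.9
[-69.9 -87.7  37.5] [-5.   0.8  2.8] 110.2
[-69.5 -85.8  37.6] [-5.   0.2  1.5] 110.5
[-69.1 -83.8  37.7] [-2.6  0.9  0.4] 110.8
[-68.7 -81.9  37.8] [-2.6  0.2 -0.2] 111.1
[-68.5 -80.1  38.1] [-0.2 -1.   0.2] 111.4
[-68.8 -78.   37.9] [0.2 0.1 0. ] 111.7
[-69.  -75.9  37.8] [-0.5  0.   0.9] 112.0
[-69.  -73.9  37.8] [ 0.4 -0.2 -0.5] 112.3
-87 220 [-38.8 -89. ] [31.5 12.4] 3.1 -54.5
-29 204 [-33.4 -29.2] [11.5 29.3] -1.0 -48.1
29 233 [-35.4  27.8] [12.3 30. ] -0.6 -50.4
87 217 [-30.2  85.9] [30.8 12.7] 1.9 -45.4
(array([-1.202e+02, -2.000e-01,  2.883e+02]), array([ 0.8,  0.2, -0.3]), 113.7)
```

The lane 1 tile is straight again (3°) with its tail at its home reading. I'll give it one last firm push, then swing the right cover.

```bash
cat >> h.py <<'E'
def cover(y):
    q=dq(RY+np.pi);command_gripper(0.0,45)
    r.reach(rk(105,y,240),q);r.move_straight(rk(105,y,113),q,speed=.2);r.hold(.1)
    h=r.move_straight(rk(-25,y,113),q,speed=.1,max_force=20);print("swept",h,*X())
    if h: return
    r.move_straight(rk(-25,y,150),q,speed=.2);r.move_straight(rk(-40,y,150),q,speed=.2);r.hold(.2)
    r.move_straight(rk(-40,y,104),q,speed=.08,max_force=20);print("down",*X())
def press(y,z0=104,F=28):
    q=dq(RY+np.pi)
    for z in np.arange(z0,86,-1):
        r.move_straight(rk(-40,y,z),q,speed=.05);r.hold(.03);x=X();print(z,x[0][2],x[1])
        if x[1][2]>F:break
E
python3 - <<'E'
from h import *
firm(1,-75,4,Fm=9)
fins()
cover(-58)
E
```

```text
firm -68 [-69.8 -83.1  39.7] [-10.9  -0.4   7.6] ry -12.20747246190455 tail -51.9
-87 222 [-39.  -89.3] [30.3 13. ] 3.2 -54.4
-29 209 [-33.2 -30.2] [29.4 12.4] 2.3 -47.9
29 232 [-35.5  27.9] [12.4 30.9] -0.0 -50.9
87 218 [-30.2  85.6] [30.2 12.7] 2.6 -45.2
swept True [ 77.4 -58.2 115.6] [ 1.1 -0.1  0.3] 122.6
```

```bash
python3 - <<'E'
from h import *
q=dq(RY+np.pi);y=-58
r.move_straight(rk(82,y,113),q,speed=.1);r.hold(.1);print(*X())
for x in range(78,60,-2):
    r.move_straight(rk(x,y,113),q,speed=.04);r.hold(.1);a=X();print(x,*a)
    if abs(a[1][0])>14:break
p,d,w=look("side");cv2.imwrite("pics/s8.png",cv2.resize(p[90:230,220:400,::-1],None,fx=4,fy=4,interpolation=cv2.INTER_CUBIC))
E
```

```text
[ 81.7 -57.9 112.3] [-0.2  0.4 -0.5] 122.9
78 [ 77.9 -58.  113. ] [-0.  -0.1 -0.1] 123.3
76 [ 76.5 -58.  113.6] [ 3.7 -0.2  2.6] 123.6
74 [ 75.4 -58.  114.5] [5.2 0.8 5.1] 124.0
72 [ 73.6 -58.1 114.7] [ 5.4 -0.6  4.6] 124.3
70 [ 72.  -58.2 115.2] [6.3 0.5 7.3] 124.7
68 [ 70.8 -58.2 116.1] [8.7 0.3 8.7] 125.0
66 [ 69.6 -58.2 117. ] [10.7  0.7 10.9] 125.4
64 [ 68.4 -58.2 118. ] [11.4  1.2 13.4] 125.7
62 [ 67.2 -58.2 118.9] [12.7  1.6 15.3] 126.1
```

View pics/s8.png

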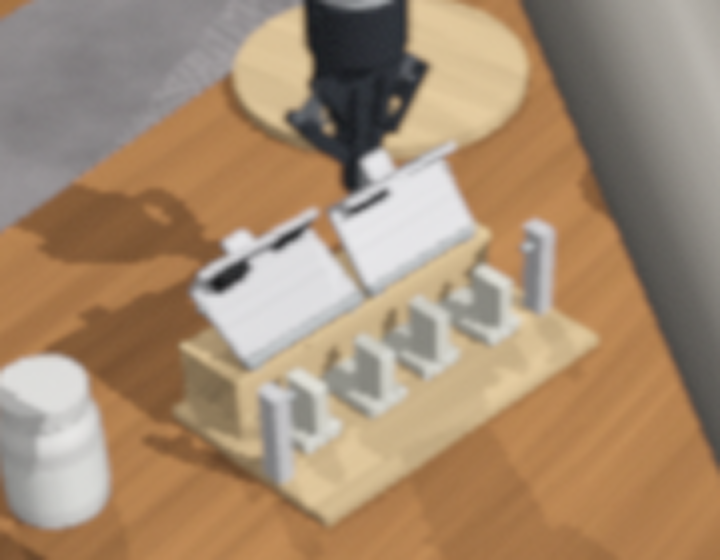

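The picture shows the closed fingers butting against the right cover's tab end at (375,165). The push line runs nearly through the hinge, so it jams. Better to pinch the tab by its sides, as the description suggests. I'll measure the cover angle from depth first.

```bash
cat >> h.py <<'E'
def theta():
    out={}
    for n in("scene","side","wrist"):
        p,d,w=look(n);R=torack(w)
        for s,nm in((-58,"R"),(58,"L")):
            m=(abs(R[...,1]-s)<45)&(R[...,2]>72)&(R[...,2]<150)&(R[...,0]>-20)&(R[...,0]<75)&white(p)
            k=R[m]-[6,0,66]
            if len(k)<60: continue
            # plate points: radius<55, angle by median
            k=k[np.hypot(k[:,0],k[:,2])>15];k=k[np.hypot(k[:,0],k[:,2])<55];an=np.arctan2(k[:,2],-k[:,0])
            t=(abs(R[...,1]-s)<14)&(np.hypot(R[...,0]-6,R[...,2]-66)>68)&(np.hypot(R[...,0]-6,R[...,2]-66)<90)&(R[...,2]>70)&white(p)&(R[...,0]>0)
            tt=R[t];print(n,nm,len(k),"theta",np.percentile(an,[10,50,90]).round(3),"tab",len(tt),tt.mean(0).round(1) if len(tt) else "",tt.min(0).round(1) if len(tt) else "",tt.max(0).round(1) if len(tt) else "")
E
python3 - <<'E'
from h import *
q=dq(RY+np.pi)
r.move_straight(rk(95,-58,118),q,speed=.1);r.move_straight(rk(95,-58,240),q,speed=.3);r.reach(rk(-100,0,300),q);theta();print(X())
E
```

```text
scene R 9 theta [2.099 2.131 2.143] tab 50 [ 44.9 -57.3 130. ] [ 25.3 -68.7 120.9] [ 57.7 -47.1 135.4]
scene L 107 theta [2.44  2.507 2.558] tab 72 [ 64.8  58.3 111.2] [ 47.7  45.3 100.7] [ 78.5  70.5 121.9]
side R 343 theta [2.015 2.15  2.244] tab 56 [ 43.8 -57.  129.2] [ 23.9 -70.8 120.4] [ 56.2 -45.6 137.4]
side L 391 theta [2.384 2.505 2.591] tab 40 [ 65.3  59.3 113.2] [ 47.5  45.1 105.8] [ 80.   71.9 123.6]
wrist R 1426 theta [2.092 2.152 2.186] tab 24 [ 25.3 -61.6 131.6] [ 23.8 -71.8 130.7] [ 27.4 -44.  132.4]
wrist L 1451 theta [2.499 2.55  2.581] tab 0   
(array([-99.1,  -0.5, 298.8]), array([ 0.2, -0.4, -0. ]), 128.2)
```

The right cover has already swung from 2.5 to 2.15 rad, so the sweep does work, and the leverage improves from here. I'll continue the sweep with more force allowed.

```bash
cat >> h.py <<'E'
def sweep(y,x0,z,xe=-25,F=30,sp=.07):
    q=dq(RY+np.pi);command_gripper(0.0,45)
    r.reach(rk(x0+10,y,240),q);r.move_straight(rk(x0+10,y,z),q,speed=.25);r.hold(.1)
    h=r.move_straight(rk(xe,y,z),q,speed=sp,max_force=F);print("swept",h,*X());return h
E
python3 - <<'E'
from h import *
h=sweep(-58,72,123)
q=dq(RY+np.pi)
if not h:
    r.move_straight(rk(-25,-58,160),q,speed=.25);r.hold(.1)
    p,d,w=look("side");cv2.imwrite("pics/s9.png",cv2.resize(p[90:230,220:400,::-1],None,fx=3,fy=3,interpolation=cv2.INTER_CUBIC))
    print(X())
E
```

```text
swept True [ 48.3 -58.3 130.3] [-0.1  0.2  3.6] 130.7
```

```bash
cat >> h.py <<'E'
def arc(y,t0,t1=.9,F=32,dz=-14,dx=11,n=6):
    q=dq(RY+np.pi)
    for t in np.linspace(t0,t1,n):
        P=(6-84*np.cos(t),66+84*np.sin(t))
        h=r.move_straight(rk(P[0]+dx,y,P[1]+dz),q,speed=.1,max_force=F);x=X();print(round(t,2),h,*x)
        if h:return h
E
python3 - <<'E'
from h import *
print(X());h=arc(-58,1.9)
q=dq(RY+np.pi)
if not h:
    r.move_straight(rk(-30,-58,165),q,speed=.25)
p,d,w=look("side");cv2.imwrite("pics/s9.png",cv2.resize(p[90:230,220:400,::-1],None,fx=3,fy=3,interpolation=cv2.INTER_CUBIC))
print(X())
E
```

```text
(array([ 48.3, -58.3, 130.3]), array([-0.1,  0.2,  3.6]), 130.7)
1.9 False [ 44.  -58.1 131.6] [ 0.6 -0.6  1.9] 130.9
1.7 False [ 27.6 -58.  135.5] [-1.   0.5  2.7] 131.2
1.5 False [ 11.1 -58.  135.5] [-0.5 -0.3  0.3] 131.5
1.3 False [ -5.3 -58.  132.6] [ 0.4  0.1 -0.2] 131.9
1.1 False [-20.8 -58.  126.8] [ 0.  -0.7 -0.2] 132.2
0.9 False [-35.  -58.  117.8] [0.2 0.7 0.9] 132.5
(array([-29.6, -58. , 165.4]), array([-0.4,  0.1, -0.6]), 132.9)
```

View pics/s9.png

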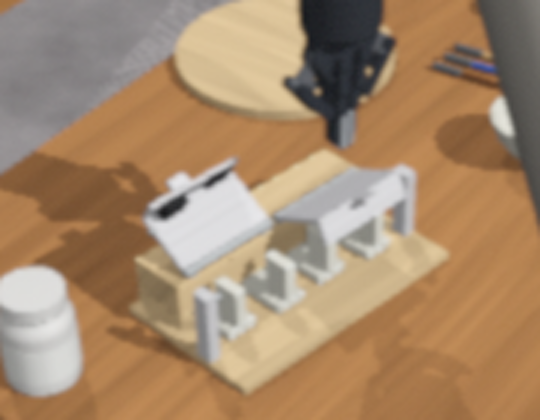

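The right cover has swung over and rests near its catch, around (345,200). Now I press it down.

```bash
cat >> h.py <<'E'
def press(y,F=30):
    q=dq(RY+np.pi);r.move_straight(rk(-40,y,125),q,speed=.2);r.hold(.1)
    r.move_straight(rk(-40,y,90),q,speed=.06,max_force=5)
    z0=X()[0][2]
    for z in np.arange(z0,84,-1):
        r.move_straight(rk(-40,y,z),q,speed=.05);r.hold(.03);x=X();print(round(z,1),x[0][2],x[1][2],end=" | ")
        if x[1][2]>F:break
    print(x);r.move_straight(rk(-40,y,150),q,speed=.2)
E
python3 - <<'E'
from h import *
press(-58)
R=torack(look("side")[2]);m=(abs(R[...,1]+58)<45)&(abs(R[...,0]+38)<6)&(R[...,2]>55);print(len(R[m]),np.percentile(R[m][:,2],[10,50,90]))
E
```

```text
102.3 102.4 0.1 | 101.3 101.4 0.7 | 100.3 100.5 2.4 | 99.3 99.0 -0.4 | 98.3 98.1 -0.0 | 97.3 97.2 -0.8 | 96.3 96.2 0.8 | 95.3 95.2 0.1 | 94.3 94.2 0.1 | 93.3 93.5 2.3 | 92.3 93.4 7.4 | 91.3 93.3 14.3 | 90.3 93.2 20.6 | 89.3 93.1 26.0 | 88.3 93.0 32.6 | (array([-39.8, -58. ,  93. ]), array([-11.5,   2.4,  32.6]), 138.0)
405 [ 69.48419616 264.26446423 480.41660028]
```

It snapped through: the resistance vanished at 99 mm, then a hard stop at fingertip z = 68 mm, which is the shut face. Now the left cover, following the arc from the start.

```bash
python3 - <<'E'
from h import *
q=dq(RY+np.pi);y=58
r.reach(rk(110,y,240),q);r.move_straight(rk(110,y,99),q,speed=.25);r.hold(.1)
h=arc(y,2.55,n=10);print(X())
if not h:
    r.move_straight(rk(-30,y,165),q,speed=.25)
    p,d,w=look("side");cv2.imwrite("pics/s10.png",cv2.resize(p[90:230,220:400,::-1],None,fx=3,fy=3,interpolation=cv2.INTER_CUBIC))
E
```

```text
2.55 False [ 87.8  57.9 101.5] [ 1.5 -0.6  1.4] 140.6
2.37 False [ 78.2  58.  112.3] [5.3 0.3 3.1] 140.9
2.18 False [ 65.3  58.  120.5] [3.7 0.2 5.8] 141.2
2.0 False [ 52.   58.  128.2] [2.4 0.2 6.1] 141.5
1.82 False [ 37.5  58.1 133.3] [1.1 0.2 6.7] 141.8
1.63 False [ 22.1  58.  135.7] [-0.4  0.2  8.6] 142.1
1.45 False [  6.2  58.  134. ] [ 0.9 -0.2 -0.2] 142.4
1.27 False [ -8.4  58.  131.4] [ 0.  -0.7  0.5] 142.7
1.08 False [-22.3  58.  126.1] [ 0.2 -0.7  0.4] 143.0
0.9 False [-35.1  58.  117.8] [-0.6  0.2 -0.5] 143.3
(array([-35.1,  58. , 117.8]), array([-0.6,  0.2, -0.5]), 143.3)
```

```bash
python3 - <<'E'
from h import *
press(58)
q=dq(RY+np.pi);r.reach(rk(-130,0,320),q);r.hold(.3)
for n in("scene","side","wrist"):
    p,d,w=look(n);R=torack(w)
    for s in(-58,58):
        o=[]
        for x in(-8,-25,-45,-54):
            m=(abs(R[...,1]-s)<45)&(abs(R[...,0]-x)<4)&(R[...,2]>50)&(R[...,2]<110);o.append(np.median(R[m][:,2]).round(1))
        print(n,s,o)
    if n!="scene":cv2.imwrite(f"pics/f_{n}.png",p[:,:,::-1])
    if n=="side":cv2.imwrite("pics/f_side.png",cv2.resize(p[90:240,200:410,::-1],None,fx=3,fy=3,interpolation=cv2.INTER_CUBIC))
print(X())
E
```

```text
102.3 102.4 -1.5 | 101.3 101.4 -0.4 | 100.3 100.4 1.5 | 99.3 99.1 0.1 | 98.3 98.1 -0.4 | 97.3 97.2 0.2 | 96.3 96.2 -0.1 | 95.3 95.2 -0.9 | 94.3 94.2 0.3 | 93.3 93.5 0.9 | 92.3 93.4 7.9 | 91.3 93.3 14.5 | 90.3 93.2 20.6 | 89.3 93.1 27.1 | 88.3 93.0 32.8 | (array([-39.8,  58. ,  93. ]), array([-12. ,   0. ,  32.8]), 148.8)
scene -58 [np.float64(67.7), np.float64(67.0), np.float64(67.5), np.float64(67.2)]
scene 58 [np.float64(67.4), np.float64(67.5), np.float64(67.6), np.float64(67.2)]
side -58 [np.float64(69.5), np.float64(69.3), np.float64(69.7), np.float64(68.4)]
side 58 [np.float64(69.8), np.float64(69.8), np.float64(69.1), np.float64(68.4)]
wrist -58 [np.float64(66.6), np.float64(66.7), np.float64(66.7), np.float64(66.6)]
wrist 58 [np.float64(66.6), np.float64(66.7), np.float64(66.7), np.float64(66.6)]
(array([-1.299e+02,  1.000e-01,  3.196e+02]), array([-0.1, -0.1,  0.2]), 150.5)
```

View pics/f_side.png

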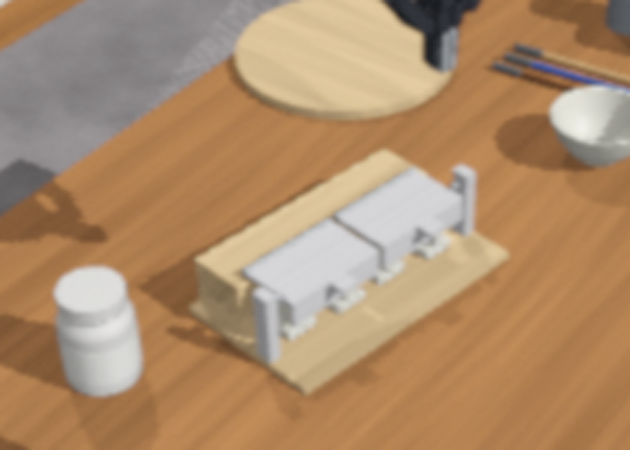

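Both covers are flat, with all heights equal along each plate, so they are shut. All four tile tails show below the lips, at (297,325), (345,298), (388,270) and (432,243). The jar and bowl are untouched and the robot is clear. Handing in.

```bash
python3 -c "
from workcell import r
print(r.finish_job())"
```

```text
the job is handed in; nothing more can be done
None
```

All four tiles are pushed home in their own lanes, both covers are snapped shut, and the job was handed in at about 150 s of the 210 s allowed; the tile in lane 1 had twisted in its lane and I straightened and re-seated it before closing.

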